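# Reset the filter timer under the push-latch cover

### The job

The filter of the bench fume extractor has just been changed, so its filter timer must be reset: press the ribbed edge of the push-latch cover on its top so that the cover pops up by itself, then hold the round reset button under it fully down for at least one second, without switching the rocker switch beside it. Finally push the cover back down and press it until it latches shut, and let go. It is all done by pressing with the fingertips: pick nothing up, and leave the things around the extractor where they stand.

Things in the scene. Friction and masses are not known exactly. Their poses are not given: they have to be found in the camera images.
- extractor: Grey bench fume extractor, fixed, 260 mm deep (x), 340 wide (y), 150 high. Origin: centre of underside; x from its louvred front (robot side) to its back, z up. Under the cover: recess x -101 to 21, y -76 to 76 mm, dark panel 32 mm below the top, button and rocker at x -66, one at y +45, the other at y -45 (varies); latch housing x -98 to -70, y -21 to 21, its top 16 mm below the extractor's top.
- cover (a joint): Opening angle, rad, of a light grey panel 4 mm thick, 150 wide (y), free edge 120 mm from the hinge. About 0.01: latched, flush. Pressed at the ribs to its rigid stop at -0.05 (5 mm below flush, 3 to 5 N; shallower than -0.046 may fail) and let go, it unlatches: a damped spring swings it up to 1.4 in about 1 s and holds it. Pushed down and pressed to the stop again, it stays at 0.01 when let go.
- cover_press (a point): Middle of the three dark ribs on the cover's outer face, 104 mm from the hinge line, 16 mm from the free edge, half way along it; moves with the cover. x points along the cover to the hinge, z out of its outer face. Press here.
- cover_hinge (a point): Middle of the hinge line at the cover's back edge, 2 mm below the extractor's top, at x = 20 mm, y = 0 of the extractor, with its axes; the line runs along y. The free edge swings up and back about it; wide open it is 118 mm above and 20 mm before this line, so closing means pushing the outer face from behind, forward and down, with about 2 N near the edge, more when fast.
- reset_button (a joint): Travel of the round reset button, m: 0 up, 0.005 fully down (4 N); springs back.
- reset_button_top (a point): Centre of the top of the round reset button, a grey disc 24 mm across in a black collar 40 mm across, 15 mm below the extractor's top when up. The cover hides it until it is open. Moves with the button.
- motor_switch (a joint): Tilt of the rectangular rocker switch, rad: 0 as it is, 0.34 switched over.
- motor_switch_top (a point): Centre of the top of the rectangular rocker switch, a grey rocker 27 x 20 mm in a black frame 36 x 28 mm, about 14 mm below the extractor's top. Not to be switched.
- tin: Flat round aluminium tin, 50 mm across, 19 high, loose on the back right part of the extractor's top. Origin: centre of its underside.
- flux_jar: Jar with a steel cap, 64 mm across, 85 high, loose on the bench left of the extractor. Origin: centre of its underside.
- goblet: Silver goblet, 68 mm across, 130 high, loose on the bench left of the extractor, towards its back. Origin: centre of its underside.
- hammer: Hammer with a wooden handle lying on the bench right of the extractor, handle towards the robot, within 140 mm of its origin.

How it is judged:
On the way, in this order (a step that is already met when the one before it is completed fails the run):
1. the cover, released by a press, has popped up (value of joint cover above 1.1 rad), for 0.2 s.
2. the reset button is held fully down (value of joint reset_button above 0.004 m), for 0.9 s.
At the end, for the whole second after the job is handed in: The cover stays latched flush with nothing pressing it (angle between -0.02 and 0.025 rad), the reset button is up again (under 1.5 mm), the rocker switch is as it was (under 0.12 rad), and tin, jar, goblet and hammer are within 30 mm of where they stood (value of joint cover between -0.02 and 0.025 rad and value of joint reset_button below 0.0015 m and value of joint motor_switch below 0.12 rad and distance of each of tin, flux_jar, goblet, hammer from where it was at the start of the episode below 0.03 m); the robot touches nothing.
It fails at once if the rocker switch is switched over (value of joint motor_switch above 0.2 rad).
It fails at once if the flat tin is lifted, carried or knocked away (distance of tin from where it was at the start of the episode above 0.04 m).
It fails at once if the flux jar is lifted, carried or knocked away (distance of flux_jar from where it was at the start of the episode above 0.04 m).
It fails at once if the goblet is lifted, carried or knocked away (distance of goblet from where it was at the start of the episode above 0.04 m).
It fails at once if the hammer is lifted, carried or knocked away (distance of hammer from where it was at the start of the episode above 0.04 m).
It also fails if it takes over 56 s, if anything falls off the work surface, if the arm or the gripper's body presses on something with over 40 N, if the wrist force passes 120 N, or if a joint passes its speed limit or range.

### The arm

A 7-joint arm with a two-finger parallel gripper is mounted at the origin on the work surface. World frame = base frame: x ahead of the robot, y to its left, z up, the work surface at z = 0. Lengths are in m, angles in rad, forces in N, time in s.
With the tool pointing down it reaches from about 0.425 to 0.8 m from the base axis. Payload 8.3 kg.
Tool frame: the origin (TCP) lies midway between the tips of the shut fingers; the grasp point (between the pads) lies 19 mm behind it; z points along the fingers, y is the direction in which the jaws open and shut (so a half turn about z gives the same grasp; the last joint's range is limited). The gripper opens to 85 mm and grips with 20 to 120 N. Pads are 22 mm wide; open, the fingers measure 114 mm over their backs; the gripper's body (76 mm by 85 mm) begins 54 mm behind the grasp point. The pads swing forward as they close: fully open they stand 13 mm farther back than shut.
Start: joints at [-1.35, 0.383, 0.016, 1.37, -0.006, 1.388, -0.046], TCP at [0.175, 0.6, 0.231] pointing down, gripper open.
Joint ranges: [-2.95, 2.95], [-0.25, 2.06], [-1.52, 1.56], [0.18, 2.33], [-1.44, 4.58], [0.02, 2.06], [-3.01, 3.01]. Speed limits (rad/s): [2.39, 2.39, 3.01, 3.01, 3.14, 3.14, 3.14].

### API

Orientations are given as a 3x3 rotation matrix whose columns are the frame's x, y, z axes.
In Python, from workcell import robot gives the robot as it stands.
- The arm moves only by the tool drive_tool, never from a script. Its argument "rows" is a list of rows, each a list of 5 numbers: the shift along the tool's x, y, z in units of 150 mm (1.0 is 150 mm), then the turn about the tool's z in units of 60 degrees (1.0 is 60 degrees), then the opening, from -1 (shut) to 1 (fully open). In form: [[x, y, z, roll, grip], ...]. A call has 1 to 12 rows; each row is the pose to reach, as a shift and turn from the pose commanded when the call began, along the tool's axes at that moment; what a row does not reach only later rows make up. A row lasts 1/10 s, in which the tool goes at most 50 mm and 8.59 degrees, less where a joint would pass 70% of its speed; a pose out of reach is approached as far as the arm can. A call with a number of a shift or a turn outside -1 to 1 is refused whole. A call with a gripper value outside its range is refused whole. The fingers move at their own pace and stop on an object; "newtons" is the grip in N (left out, the last holds). Time passes only in rows, so rows that repeat a pose let the fingers close. It gives the time, the measured TCP pose, the force and the opening at its end, in the units of the state.
- robot.state(): the state, without advancing time (a new reading comes with each control period).
- robot.get_image(name): name is "side" or "top" or "wrist"; returns a dict with "img" (480x640x3 uint8, red, green, blue), "range_z" (480x640 float32, m along the optical axis (not along the pixel's ray), 0 where there is no reading), "fx", "fy", "cx", "cy" (pixels), "R" (3x3) and "t" (3): a world point X has camera coordinates R X + t; the wrist camera has in their place "T_tool_cam" (4x4, takes a point from camera to tool coordinates, whose origin is the TCP and whose axes are the flange's). Camera axes: x right, y down, z forward; pixel columns grow to the right and rows downward; lengths in m; the calibration is good to about 2 mm. A picture is of the moment at which its call begins: read the wrist's pose just before it.
- robot.hand_in(): hands the job in, once; it reports no verdict.
Trained networks look in the newest picture that a camera, given by its name, has taken for a name from the list of things; names that differ only in an ending like _2 or _b are one class to them, and where a whole thing is asked for, a point or a joint stands for the part that bears it (a point fixed in the world has none). Each returns a list of dicts, best first, with "score" (0 to 1); they miss things now and then, are a little off and sometimes report something else, mostly with a low value. They report only what shows in the picture. A call takes as long as a camera call.
- robot.search_frame(camera, thing): "at" ([column, row] in pixels, amid what is visible of it).
- robot.outline_of(camera, thing): "region" (480x640 bool, what is visible of it) and "at" ([column, row] in pixels, amid what is visible of it).
The state is a dict: "time": time; "joints": joint angles; "joint_velocities": joint speeds; "tau": joint torques, N m; "eef_pos": TCP position; "eef_rot": TCP orientation; "wrist_force": force on the tool from outside, world axes, zero at the start; "torque": the same for the moment, N m; "gripper_width": opening from 0.0 (shut) to 1.0 (fully open).
Only numpy, scipy, OpenCV 4.12 (cv2) and the standard library are available. Lean on these libraries where they do the work, as an engineer would, in place of code of your own. Each camera call takes 0.05 s, during which the arm holds its last target. There are 200 camera calls.

## Working session

There is one attempt and no reset: what is moved stays moved. The work goes in short steps, Python scripts to look and compute and a tool call to move; the robot and the scene stay as the last step left them, time stands still between calls to the robot, and variables do not carry over. Pictures are saved under pics/ and viewed, about 8 in all and at most 12, crops included, and the job is handed in when it is done.

Besides the shell and the picture viewer there is one more tool, called after "Request:" as name(argument=value, ...), one argument or row to a line, values as JSON. drive_tool: Moves the arm, as the interface text tells. Shifts and turns lie within -1 to 1; 1 stands for 150 mm of shift or 60 degrees of turn. Its arguments: {"type":"object","properties":{"rows":{"type":"array"},"newtons":{"type":"number"}},"required":["rows"]}

```bash
ls; mkdir -p pics
cat > h.py <<'E'
import numpy as np, cv2
from workcell import robot
def pt(d,u,v,w=2):
    z=d["range_z"][int(v)-w:int(v)+w+1,int(u)-w:int(u)+w+1]; z=z[z>0]
    z=np.median(z)
    c=np.array([(u-d["cx"])/d["fx"]*z,(v-d["cy"])/d["fy"]*z,z])
    return np.array(d["R"]).T@(c-np.array(d["t"]))
def proj(d,X):
    c=np.array(d["R"])@np.array(X)+np.array(d["t"]); return c[:2]/c[2]*[d["fx"],d["fy"]]+[d["cx"],d["cy"]]
def cloud(d):
    v,u=np.mgrid[:480,:640]; z=d["range_z"]
    c=np.stack([(u-d["cx"])/d["fx"]*z,(v-d["cy"])/d["fy"]*z,z],-1)
    return (c-np.array(d["t"]))@np.array(d["R"])
def save(n,im): cv2.imwrite(n,im[:,:,::-1])
E
python3 - <<'E'
from h import *
np.set_printoptions(precision=4,suppress=True)
s=robot.state(); print(s["time"],s["eef_pos"],s["eef_rot"],s["gripper_width"],s["wrist_force"])
ims=[]
for c in("top","side"):
    d=robot.get_image(c); ims.append(d["img"])
    for n in("extractor","cover_press","cover","tin","flux_jar","goblet","hammer","reset_button_top"):
        for r in robot.search_frame(c,n)[:2]:
            print(c,n,r["score"],r["at"],pt(d,*r["at"]))
    np.savez("d_%s.npz"%c,**{k:d[k] for k in d})
save("pics/a.png",cv2.resize(np.vstack(ims),None,fx=.62,fy=.62));
E
```

```text
pics
0.0 [0.1748 0.5995 0.2303] [[-0.96    0.2799 -0.0005]
 [ 0.2799  0.96   -0.0019]
 [-0.     -0.002  -1.    ]] 0.9995475874525145 [-0.3796 -0.2824  0.1259]
top extractor 0.64 [264.8, 218.0] [0.6211 0.1759 0.1494]
top cover_press 0.97 [277.4, 237.9] [0.583  0.152  0.1499]
top cover 0.64 [278.7, 234.5] [0.5895 0.1496 0.1489]
top cover 0.52 [269.1, 222.3] [0.6128 0.1677 0.1495]
top tin 0.73 [267.2, 219.1] [0.619  0.1713 0.1496]
top tin 0.69 [293.2, 162.0] [0.7242 0.1207 0.1683]
top flux_jar 0.73 [266.9, 217.8] [0.6214 0.1719 0.1497]
top flux_jar 0.64 [165.5, 281.9] [0.4986 0.3843 0.084 ]
top goblet 0.65 [138.6, 227.2] [0.6112 0.4446 0.073 ]
top hammer 0.58 [395.4, 189.9] [ 0.6941 -0.0986  0.0239]
side extractor 0.93 [291.1, 291.4] [0.5931 0.2554 0.1489]
side cover_press 0.82 [317.2, 256.9] [0.5739 0.1641 0.1487]
side cover 0.92 [312.9, 254.8] [0.5829 0.1609 0.1487]
side tin 0.65 [245.4, 226.0] [0.7196 0.1382 0.1678]
side flux_jar 0.67 [326.2, 414.4] [0.4858 0.4231 0.0814]
side goblet 0.88 [249.8, 405.2] [0.589  0.4634 0.1268]
```

View pics/a.png

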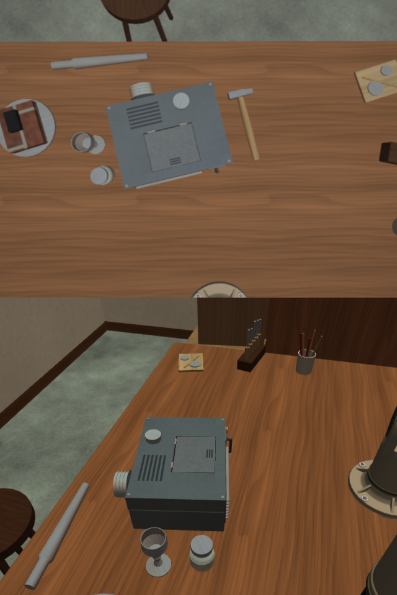

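Run:
```python
from h import *
np.set_printoptions(precision=4,suppress=True)
d=dict(np.load("d_top.npz")); P=cloud(d)
m=(abs(P[...,2]-.149)<.006)&(d["range_z"]>0)
q=P[m][:,:2]
r=cv2.minAreaRect((q*1000).astype(np.float32)); print(r, cv2.boxPoints(r))
y=d["img"][130:330,180:380]; save("pics/b.png",cv2.resize(y,(800,600) if 0 else (600,600),interpolation=cv2.INTER_CUBIC))
```

```text
((624.7454833984375, 162.9912567138672), (260.5045471191406, 340.91009521484375), 13.134079933166504) [[459.1679 299.3901]
 [536.6331 -32.6022]
 [790.3231  26.5924]
 [712.8579 358.5847]]
```

View pics/b.png

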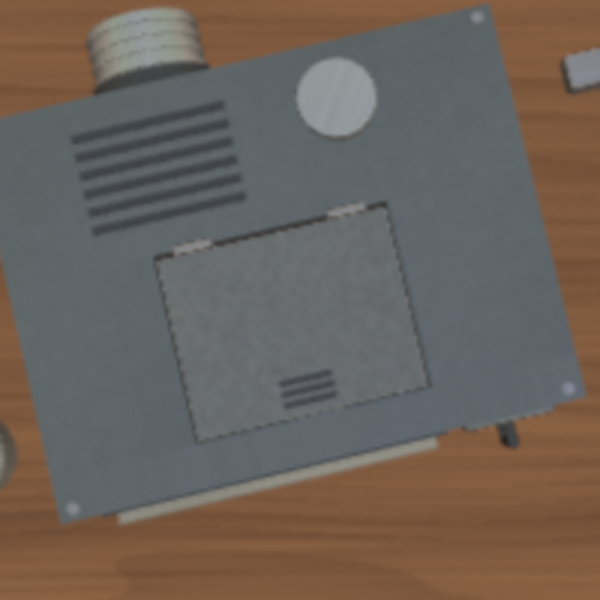

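The top view (crop a 3x zoom of pixels 180–380, 130–330) shows the extractor yawed about 13°. The ribs are at full-image pixel (283, 260) and the hinge is on the far side. The tin is at (292, 162). The network's cover_press is the middle of the cover rather than the ribs, so I'll use the extractor geometry instead.

```bash
cat >> h.py <<'E'
np.set_printoptions(precision=4,suppress=True)
a=np.radians(13.13); E=np.array([[np.cos(a),-np.sin(a),0],[np.sin(a),np.cos(a),0],[0,0,1]]); O=np.array([.6247,.163,0])
def W(x,y,z): return O+E@np.array([x,y,z])/1000   # extractor mm -> world
def units(x,y,z):
    s=robot.state(); return np.array(s["eef_rot"]).T@(W(x,y,z)-s["eef_pos"])/.15
def st():
    s=robot.state(); p=E.T@(np.array(s["eef_pos"])-O)*1000
    print(s["time"],"tcp(ext mm)",p,"F",s["wrist_force"],"g",s["gripper_width"],"j",np.array(s["joints"])); print(s["eef_rot"])
E
python3 - <<'E'
from h import *
d=dict(np.load("d_top.npz"))
print(pt(d,282.7,259.7),W(-84,0,150),proj(d,W(-84,0,150)))
for p in [(20,-75),(20,75),(-100,75),(-100,-75)]: print(proj(d,W(*p,150))*3-[540,390])
print(units(-150,0,230)); st()
E
```

```text
[0.5417 0.1421 0.1503] [0.5429 0.1439 0.15  ] [281.7246 259.0616]
[382.4189 200.2996]
[151.9943 255.0311]
[194.8233 439.9109]
[426.7471 384.0301]
[-2.8226 -2.4479  0.0087]
0.9 tcp(ext mm) [-338.7104  527.7063  231.2932] F [-0.4527  0.3594 -0.2941] g 1.0017457818199347 j [-1.3499  0.3834  0.0164  1.3701 -0.0063  1.3882 -0.0465]
[[-0.96    0.28   -0.0001]
 [ 0.28    0.96   -0.0001]
 [ 0.     -0.0001 -1.    ]]
```

Request:
drive_tool(
  rows=[
    [0, 0, 0, -0.49, -1],
    [0, 0, -0.1, -0.49, -1],
    [0, 0, -0.2, -0.49, -1],
    [0, 0, -0.2, -0.49, -1],
    [0, 0, -0.2, -0.49, -1],
  ],
)

```text
time: 1.4
eef_pos: [0.1751, 0.6002, 0.2618]
eef_rot: [[-0.974, -0.228, 0.0], [-0.228, 0.974, 0.001], [-0.0, 0.001, -1.0]]
wrist_force: [0.4, -0.2, -0.4]
gripper_width: 0.144
```

Run:
```python
from h import *
st(); print(units(-100,0,230))
```

```text
1.4 tcp(ext mm) [-338.554   527.9416  261.8197] F [ 0.3996 -0.1621 -0.3738] g 0.14442576756354022 j [-1.2936  0.3749 -0.062   1.3146  0.0227  1.4518  0.447 ]
[[-0.9736 -0.2282  0.0001]
 [-0.2282  0.9736  0.001 ]
 [-0.0004  0.001  -1.    ]]
[-1.5866 -3.5215  0.2093]
```

Request:
drive_tool(
  rows=[
    [-0.1, -0.22, 0, 0, -1],
    [-0.25, -0.55, 0, 0, -1],
    [-0.36, -0.82, 0, 0, -1],
    [-0.45, -1, 0, 0, -1],
  ],
)

```text
time: 1.8
eef_pos: [0.2774, 0.4659, 0.2611]
eef_rot: [[-0.975, -0.221, 0.001], [-0.221, 0.975, -0.001], [-0.0, -0.001, -1.0]]
wrist_force: [0.7, -0.6, -0.4]
gripper_width: 0.0
```

Request:
drive_tool(
  rows=[
    [-0.1, -0.3, 0, 0, -1],
    [-0.25, -0.6, 0, 0, -1],
    [-0.36, -0.85, 0, 0, -1],
    [-0.45, -1, 0, 0, -1],
  ],
)

```text
time: 2.2
eef_pos: [0.3767, 0.3349, 0.2613]
eef_rot: [[-0.975, -0.221, 0.0], [-0.221, 0.975, -0.001], [-0.0, -0.001, -1.0]]
wrist_force: [0.5, 0.2, 0.1]
gripper_width: -0.0
```

Request:
drive_tool(
  rows=[
    [-0.1, -0.3, 0, 0, -1],
    [-0.25, -0.6, 0, 0, -1],
    [-0.36, -0.85, 0, 0, -1],
    [-0.45, -1, 0, 0, -1],
    [-0.45, -1, 0, 0, -1],
  ],
)

```text
time: 2.7
eef_pos: [0.4768, 0.2033, 0.261]
eef_rot: [[-0.976, -0.218, 0.0], [-0.218, 0.976, -0.002], [-0.0, -0.002, -1.0]]
wrist_force: [0.5, -0.3, 0.0]
gripper_width: -0.002
```

Run:
```python
from h import *
st(); print(units(-84,0,180))
```

```text
2.7 tcp(ext mm) [-134.8735   72.8573  260.9906] F [ 0.4732 -0.3195  0.015 ] g -0.001638702819116998 j [-0.7117  0.1363  0.2761  1.6215 -0.036   1.3894  1.3587]
[[-0.976  -0.2177  0.0005]
 [-0.2177  0.976  -0.0016]
 [-0.0001 -0.0017 -1.    ]]
[-0.3438 -0.4815  0.5408]
```

Request:
drive_tool(
  rows=[
    [-0.2, -0.27, 0, 0, -1],
    [-0.34, -0.48, 0.2, 0, -1],
    [-0.34, -0.48, 0.4, 0, -1],
    [-0.34, -0.48, 0.54, 0, -1],
    [-0.34, -0.48, 0.54, 0, -1],
  ],
)

```text
time: 3.2
eef_pos: [0.538, 0.1495, 0.1766]
eef_rot: [[-0.974, -0.226, -0.007], [-0.226, 0.974, -0.002], [0.007, -0.001, -1.0]]
wrist_force: [-0.5, 0.4, -0.6]
gripper_width: 0.001
```

Run:
```python
from h import *
st(); print(units(-84,0,145))
d=robot.get_image("top"); save("pics/c.png",cv2.resize(d["img"][130:330,180:380],(600,600)))
```

```text
3.2 tcp(ext mm) [-87.4713   6.5918 176.5958] F [-0.5114  0.4336 -0.6032] g 0.0008720952429855383 j [-0.5974  0.283   0.3289  1.6454 -0.0954  1.236   1.5506]
[[-0.974  -0.2265 -0.0066]
 [-0.2265  0.974  -0.0021]
 [ 0.0069 -0.0006 -1.    ]]
[-0.0246 -0.0438  0.2105]
```

View pics/c.png

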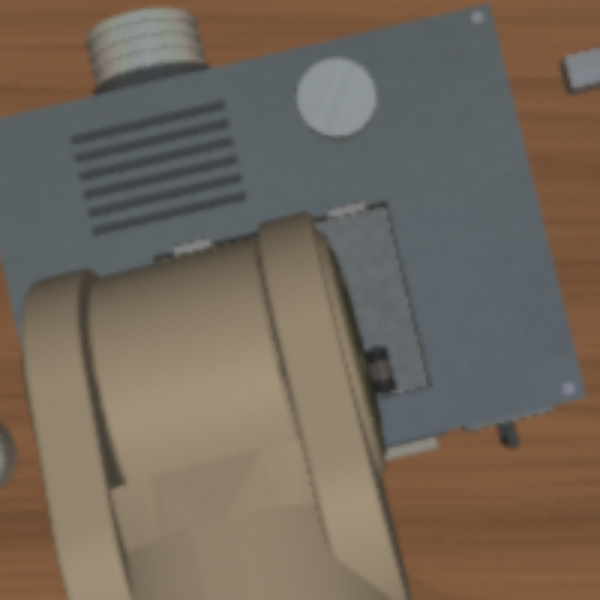

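Request:
drive_tool(
  rows=[
    [-0.01, -0.02, 0.08, 0, -1],
    [-0.02, -0.03, 0.12, 0, -1],
    [-0.02, -0.03, 0.15, 0, -1],
    [-0.02, -0.03, 0.15, 0, -1],
  ],
)

```text
time: 3.65
eef_pos: [0.5442, 0.1456, 0.1574]
eef_rot: [[-0.974, -0.227, -0.001], [-0.227, 0.974, -0.0], [0.001, -0.0, -1.0]]
wrist_force: [-0.1, -0.3, -0.3]
gripper_width: 0.0
```

Run:
```python
from h import *
st(); print(units(-84,0,142))
d=robot.get_image("side"); save("pics/d.png",d["img"])
```

```text
3.65 tcp(ext mm) [-82.3128   1.327  157.399 ] F [-0.1487 -0.272  -0.3334] g 0.00027473818603046356 j [-0.5862  0.3047  0.3298  1.6633 -0.1047  1.1917  1.5684]
[[-0.9738 -0.2272 -0.0006]
 [-0.2272  0.9738 -0.0002]
 [ 0.0006 -0.0001 -1.    ]]
[ 0.0112 -0.0088  0.1027]
```

View pics/d.png

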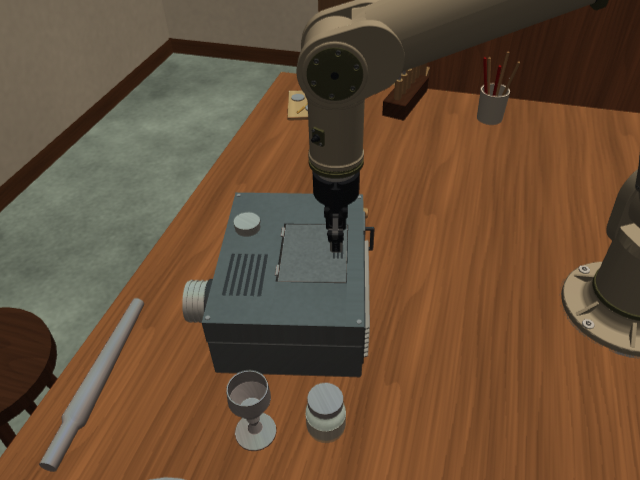

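The side view shows the shut fingers above the ribs at about (336, 250), with the forearm well clear. Pressing now.

Request:
drive_tool(
  rows=[
    [0.01, -0.01, 0.03, 0, -1],
    [0.01, -0.01, 0.06, 0, -1],
    [0.01, -0.01, 0.08, 0, -1],
    [0.01, -0.01, 0.09, 0, -1],
    [0.01, -0.01, 0.1, 0, -1],
    [0.01, -0.01, 0.1, 0, -1],
  ],
)

```text
time: 4.3
eef_pos: [0.5438, 0.1437, 0.1444]
eef_rot: [[-0.974, -0.227, 0.001], [-0.227, 0.974, 0.001], [-0.001, 0.0, -1.0]]
wrist_force: [-4.3, -1.2, 14.0]
gripper_width: 0.002
```

Run:
```python
from h import *
st()
```

```text
4.3 tcp(ext mm) [-83.2206  -0.4242 144.397 ] F [-4.337  -1.2356 13.9719] g 0.001974601490769646 j [-0.5826  0.3126  0.3289  1.6838 -0.1088  1.1617  1.5745]
[[-0.9739 -0.227   0.0012]
 [-0.227   0.9739  0.0007]
 [-0.0014  0.0004 -1.    ]]
```

14 N at z = 144.4 means the cover is on its rigid stop. I'll release up and towards the robot.

Request:
drive_tool(
  rows=[
    [0.05, 0, -0.15, 0, -1],
    [0.3, 0, -0.35, 0, -1],
    [0.6, 0, -0.6, 0, -1],
    [0.8, 0, -0.9, 0, -1],
    [0.8, 0, -0.9, 0, -1],
    [0.8, 0, -0.9, 0, -1],
    [0.8, 0, -0.9, 0, -1],
    [0.8, 0, -0.9, 0, -1],
    [0.8, 0, -0.9, 0, -1],
    [0.8, 0, -0.9, 0, -1],
    [0.8, 0, -0.9, 0, -1],
    [0.8, 0, -0.9, 0, -1],
  ],
)

```text
time: 5.5
eef_pos: [0.4265, 0.1165, 0.2775]
eef_rot: [[-0.974, -0.227, -0.001], [-0.227, 0.974, -0.0], [0.001, -0.0, -1.0]]
wrist_force: [-0.8, 0.9, -1.2]
gripper_width: -0.001
```

Run:
```python
from h import *
st(); ims=[]
for c in("side","top"):
    d=robot.get_image(c); 
    for n in("reset_button_top","motor_switch_top"):
        for r in robot.search_frame(c,n)[:2]:
            print(c,n,r["score"],r["at"],E.T@(pt(d,*r["at"])-O)*1000)
    for y in(45,-45): print(y,proj(d,W(-66,y,135)))
    ims.append(cv2.resize(d["img"][100:400,150:450],(400,400)))
    P=(cloud(d)-O)@E*1000
    m=(abs(P[...,1])<74)&(P[...,0]>-15)&(P[...,0]<24)&(P[...,2]>160)&(P[...,2]<275)&(d["range_z"]>0)
    if m.sum()>50: print(c,"cover",m.sum(),np.percentile(P[m],[2,50,98],axis=0))
save("pics/e.png",np.hstack(ims))
```

```text
5.5 tcp(ext mm) [-203.5527   -0.2769  277.4848] F [-0.7706  0.8596 -1.2191] g -0.0012377551847115404 j [-0.6595 -0.0474  0.3103  1.768   0.0148  1.4194  1.4482]
[[-0.9738 -0.2272 -0.0006]
 [-0.2272  0.9738 -0.0004]
 [ 0.0006 -0.0002 -1.    ]]
side motor_switch_top 0.54 [327.8, 241.4] [-65.6311 -44.7017 133.9272]
45 [325.9118 275.4865]
-45 [327.9964 240.8767]
side cover 285 [[-13.9094 -64.6219 167.7388]
 [ -1.7659  12.0561 257.4937]
 [ 14.8015  73.8507 266.8587]]
top motor_switch_top 0.67 [302.3, 246.3] [-69.0694 -43.2983 135.732 ]
45 [257.3209 255.4745]
-45 [302.795  244.5613]
top cover 474 [[-14.0936 -70.3061 167.982 ]
 [ -0.431   -0.3321 256.5234]
 [ 18.1698  69.0458 267.3434]]
```

View pics/e.png

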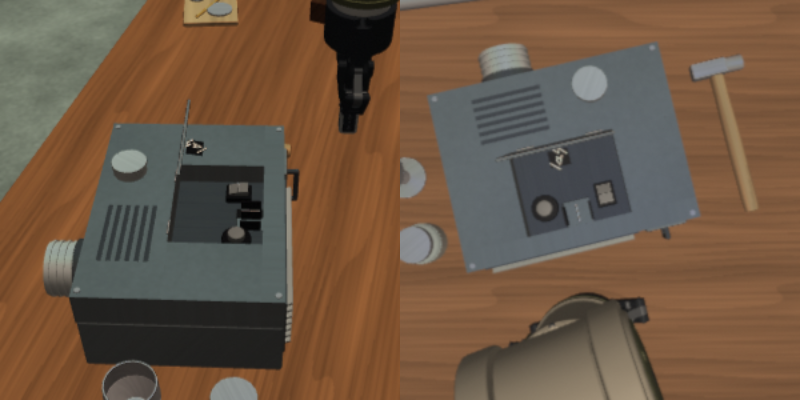

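The cover is open (edge at z ≈ 267, about 1.4 rad). The round button is on the left at top pixel (258, 256), y = +45, and the rectangular rocker is on the right at y = −45. This agrees with the projections. Moving over the button.

Request:
drive_tool(
  rows=[
    [-0.25, 0.1, 0, 0, -1],
    [-0.55, 0.2, 0.1, 0, -1],
    [-0.8, 0.27, 0.3, 0, -1],
    [-0.92, 0.3, 0.5, 0, -1],
    [-0.92, 0.3, 0.7, 0, -1],
    [-0.92, 0.3, 0.8, 0, -1],
    [-0.92, 0.3, 0.8, 0, -1],
  ],
)

```text
time: 6.5
eef_pos: [0.549, 0.1912, 0.1548]
eef_rot: [[-0.974, -0.228, -0.005], [-0.228, 0.974, -0.003], [0.005, -0.001, -1.0]]
wrist_force: [-1.0, -1.2, 0.3]
gripper_width: -0.003
```

Run:
```python
from h import *
st(); print(units(-66,45,135))
```

```text
6.5 tcp(ext mm) [-67.264   44.6899 154.761 ] F [-0.9821 -1.241   0.3387] g -0.0029579905438430138 j [-0.6384  0.3482  0.315   1.612  -0.1127  1.2049  1.5002]
[[-0.9738 -0.2275 -0.005 ]
 [-0.2275  0.9738 -0.0025]
 [ 0.0054 -0.0013 -1.    ]]
[-0.0091  0.0022  0.1317]
```

Request:
drive_tool(
  rows=[
    [0, 0, 0.06, 0, -1],
    [0, 0, 0.12, 0, -1],
    [0, 0, 0.15, 0, -1],
    [0, 0, 0.17, 0, -1],
    [0, 0, 0.18, 0, -1],
    [0, 0, 0.18, 0, -1],
  ],
)

```text
time: 7.1
eef_pos: [0.5511, 0.1919, 0.1338]
eef_rot: [[-0.974, -0.227, 0.002], [-0.227, 0.974, 0.002], [-0.002, 0.001, -1.0]]
wrist_force: [-8.7, -2.2, 18.8]
gripper_width: -0.0
```

Run:
```python
from h import *
st()
```

```text
7.1 tcp(ext mm) [-65.1172  44.8815 133.8232] F [-8.7107 -2.181  18.8192] g -0.0004957695170310301 j [-0.6347  0.365   0.3117  1.6389 -0.1212  1.1541  1.5067]
[[-0.9738 -0.2272  0.0019]
 [-0.2272  0.9738  0.0018]
 [-0.0023  0.0013 -1.    ]]
```

Request:
drive_tool(
  rows=[
    [0, 0, 0, 0, -1],
    [0, 0, 0, 0, -1],
    [0, 0, 0, 0, -1],
  ],
)

```text
time: 7.4
eef_pos: [0.5511, 0.1919, 0.1339]
eef_rot: [[-0.974, -0.227, 0.002], [-0.227, 0.974, 0.002], [-0.002, 0.001, -1.0]]
wrist_force: [-8.2, -2.0, 19.8]
gripper_width: 0.001
```

Run:
```python
from h import *
st()
d=robot.get_image("side"); A=cv2.resize(d["img"][195:315,270:390],(600,600),interpolation=cv2.INTER_CUBIC)
d=robot.get_image("wrist"); B=cv2.resize(d["img"],(200,150)); A[:150,:200]=B
save("pics/f.png",A); st()
```

```text
7.4 tcp(ext mm) [-65.0896  44.887  133.869 ] F [-8.1527 -1.9557 19.7762] g 0.0011957681627520914 j [-0.6347  0.3649  0.3117  1.639  -0.1211  1.154   1.5067]
[[-0.9738 -0.2273  0.0021]
 [-0.2273  0.9738  0.0018]
 [-0.0025  0.0013 -1.    ]]
7.5 tcp(ext mm) [-65.0998  44.8866 133.8294] F [-8.0246 -2.7762 19.6043] g 0.002605797198902027 j [-0.6347  0.365   0.3117  1.639  -0.1211  1.154   1.5066]
[[-0.9738 -0.2272  0.0021]
 [-0.2272  0.9738  0.0018]
 [-0.0024  0.0013 -1.    ]]
```

View pics/f.png

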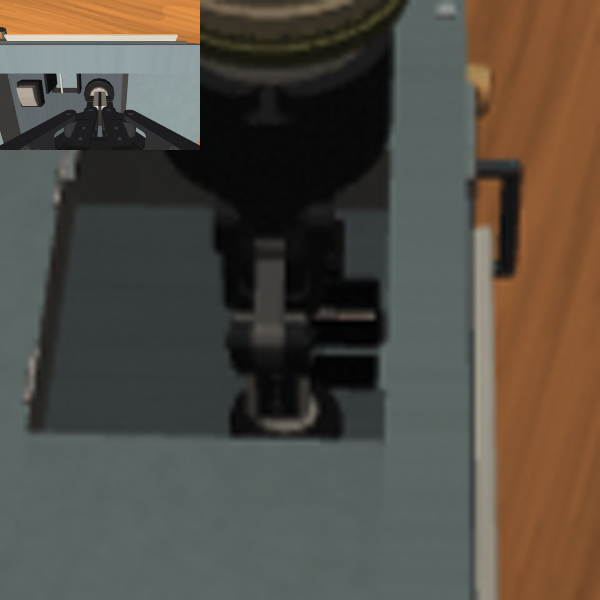

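Run:
```python
from h import *
s=robot.state(); d=robot.get_image("wrist")
v,u=np.mgrid[:480,:640]; z=d["range_z"].astype(float)
c=np.stack([(u-d["cx"])/d["fx"]*z,(v-d["cy"])/d["fy"]*z,z,np.ones_like(z)],-1)
X=(c@np.array(d["T_tool_cam"]).T)[...,:3]@np.array(s["eef_rot"]).T+s["eef_pos"]
P=(X-O)@E*1000; P[z==0]=-999
def rep(n,m): print(n,m.sum(),np.percentile(P[m][:,2],[2,10,25,50,75,90,98]) if m.sum() else "")
r=np.hypot(P[...,0]+66,P[...,1]-45); lo=(P[...,2]>100)&(P[...,2]<145)
for a_,b_ in((0,6),(6,9),(9,11.5),(12.5,16),(16,19.5)): rep((a_,b_),lo&(r>a_)&(r<b_))
rep("rocker",lo&(abs(P[...,0]+66)<10)&(abs(P[...,1]+45)<7))
rep("panel",lo&(abs(P[...,0]+30)<10)&(abs(P[...,1])<60))
rep("top",(P[...,2]>142)&(P[...,2]<158)&(P[...,0]<-106)&(P[...,0]>-125))
rep("housing",lo&(abs(P[...,0]+84)<10)&(abs(P[...,1])<18))
x,y=320,280
save("pics/g.png",cv2.resize(d["img"][200:400,200:440],(720,600),interpolation=cv2.INTER_CUBIC))
```

```text
(0, 6) 0 
(6, 9) 174 [133.0395 133.464  133.8271 134.5399 138.8337 143.1168 144.595 ]
(9, 11.5) 829 [131.3751 132.6935 133.4292 134.2994 141.3419 143.566  144.7186]
(12.5, 16) 1030 [129.3169 129.7419 130.0841 130.4699 130.8709 131.2536 143.2772]
(16, 19.5) 1493 [121.5772 129.2676 129.8029 130.312  130.7309 131.1068 131.5921]
rocker 1522 [134.3424 135.1947 136.0473 136.9984 137.6415 138.0874 138.6057]
panel 4248 [117.3001 117.7605 118.1107 118.479  118.8521 119.1971 119.627 ]
top 37712 [149.1896 149.6677 150.0457 150.459  150.8795 151.2566 151.7096]
housing 1595 [100.0538 100.2126 100.4776 100.888  118.6042 135.8822 136.6256]
```

View pics/g.png

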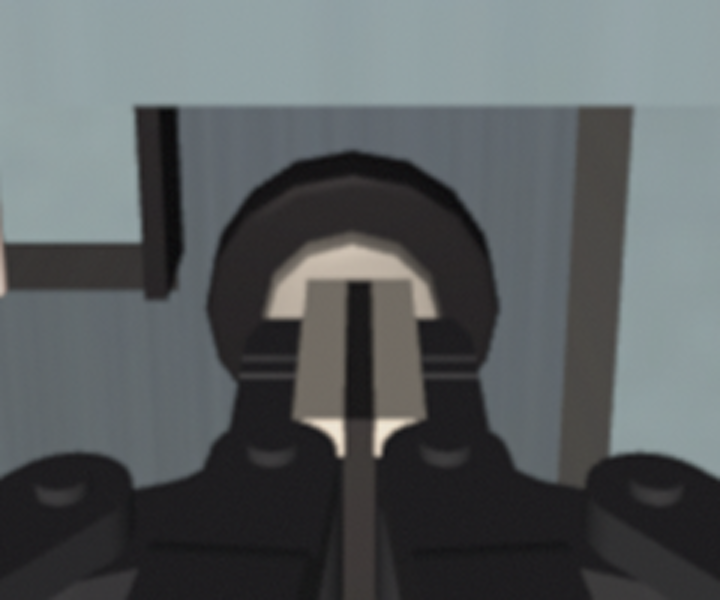

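Run:
```python
from h import *
d=robot.get_image("side"); A=cv2.resize(d["img"][90:310,220:420],(545,600),interpolation=cv2.INTER_CUBIC)
save("pics/i.png",A)
P=(cloud(d)-O)@E*1000; P[d["range_z"]==0]=-999
for z in range(160,290,15):
    m=(abs(P[...,1]-60)<16)&(abs(P[...,2]-z)<7)&(P[...,0]>-130)&(P[...,0]<60)
    if m.sum(): print(z,m.sum(),np.percentile(P[m][:,0],[0,10,50,90,100]))
```

```text
160 57 [-75.377  -70.4909 -61.7329  17.5322  40.4048]
175 24 [-77.3505 -77.2057  12.8306  14.5901  14.789 ]
190 30 [-79.333  -77.6924 -53.5168  11.8053  12.2326]
205 76 [-82.3537 -80.2295 -56.0658   8.3247  11.3938]
220 68 [-84.3877 -81.1482 -58.7331   6.1822   8.5153]
235 98 [-84.4386 -82.8582 -52.0861   2.8978   5.643 ]
250 19 [-76.4736 -54.6712   0.051    2.5824   3.1925]
265 120 [-101.6699  -97.2788  -40.7826   -1.0929    0.5745]
280 140 [-102.9932 -100.0207  -87.9043  -32.8388  -28.5894]
```

View pics/i.png

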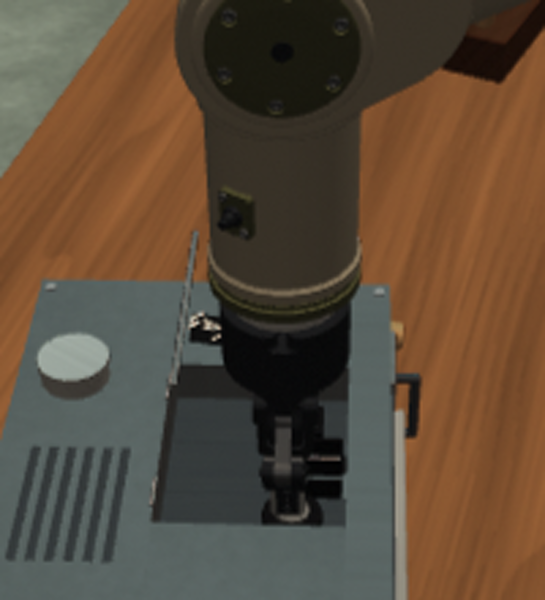

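Request:
drive_tool(
  rows=[
    [0, 0, -0.08, 0, -1],
    [0, 0, -0.16, 0, -1],
    [0, 0, -0.16, 0, -1],
    [0, 0, -0.16, 0, -1],
  ],
)

```text
time: 8.0
eef_pos: [0.5507, 0.1918, 0.1549]
eef_rot: [[-0.974, -0.227, 0.0], [-0.227, 0.974, 0.0], [-0.0, 0.0, -1.0]]
wrist_force: [-0.5, -0.5, 0.4]
gripper_width: -0.002
```

```bash
cat > w.py <<'E'
from h import *
s=robot.state(); d=robot.get_image("wrist")
v,u=np.mgrid[:480,:640]; z=d["range_z"].astype(float)
c=np.stack([(u-d["cx"])/d["fx"]*z,(v-d["cy"])/d["fy"]*z,z,np.ones_like(z)],-1)
X=(c@np.array(d["T_tool_cam"]).T)[...,:3]@np.array(s["eef_rot"]).T+s["eef_pos"]
P=(X-O)@E*1000; P[z==0]=-999
m=(P[...,2]>131.5)&(P[...,2]<143)&(np.hypot(P[...,0]+66,P[...,1]-45)<19)
m&=d["img"].min(-1)>110   # light disc pixels
print("disc",m.sum(),np.percentile(P[m],[5,50,95],axis=0))
r=np.hypot(P[...,0]+66,P[...,1]-45); k=(r>13.5)&(r<19)&(P[...,0]<-70)&(abs(P[...,2]-130)<5)
print("collar",k.sum(),np.median(P[k],axis=0)); st()
h=(P[...,2]>120)&(P[...,2]<142)&(abs(P[...,1])<30)&(P[...,0]<-60)
print("housing",h.sum(),np.percentile(P[h],[2,50,98],axis=0))
E
python3 w.py
```

```text
disc 1159 [[-76.4274  34.945  138.1092]
 [-70.6697  43.9891 139.2401]
 [-63.702   53.9432 140.291 ]]
collar 1142 [-78.8416  44.8084 130.4266]
8.05 tcp(ext mm) [-65.8193  44.798  154.3922] F [ 0.5551  0.4466 -0.4378] g -0.0016081830155611715 j [-0.6381  0.3478  0.3151  1.6134 -0.1136  1.199   1.5009]
[[-0.9738 -0.2274 -0.0005]
 [-0.2274  0.9738 -0.0002]
 [ 0.0005 -0.0001 -1.    ]]
housing 3843 [[-133.3373  -26.8423  120.6811]
 [ -90.4504   -0.7585  129.5978]
 [ -64.1073   29.3791  136.9181]]
```

The disc up measures 139.2 and it was about 134 when pressed, so the button was fully down, but only for about 0.6 s. I'll press again and hold longer.

Request:
drive_tool(
  rows=[
    [0, 0, 0.08, 0, -1],
    [0, 0, 0.13, 0, -1],
    [0, 0, 0.16, 0, -1],
    [0, 0, 0.16, 0, -1],
    [0, 0, 0.16, 0, -1],
    [0, 0, 0.16, 0, -1],
    [0, 0, 0.16, 0, -1],
    [0, 0, 0.16, 0, -1],
    [0, 0, 0.16, 0, -1],
    [0, 0, 0.16, 0, -1],
    [0, 0, 0.16, 0, -1],
    [0, 0, 0.16, 0, -1],
  ],
)

```text
time: 9.25
eef_pos: [0.5505, 0.1917, 0.1336]
eef_rot: [[-0.974, -0.227, 0.001], [-0.227, 0.974, 0.001], [-0.001, 0.001, -1.0]]
wrist_force: [-12.6, -4.5, 31.2]
gripper_width: -0.001
```

Request:
drive_tool(
  rows=[
    [0, 0, 0, 0, -1],
    [0, 0, 0, 0, -1],
    [0, 0, 0, 0, -1],
    [0, 0, 0, 0, -1],
    [0, 0, 0, 0, -1],
    [0, 0, 0, 0, -1],
    [0, 0, 0, 0, -1],
    [0, 0, 0, 0, -1],
  ],
)

```text
time: 10.05
eef_pos: [0.5505, 0.1917, 0.1336]
eef_rot: [[-0.974, -0.227, 0.001], [-0.227, 0.974, 0.001], [-0.001, 0.001, -1.0]]
wrist_force: [-13.0, -4.3, 31.5]
gripper_width: 0.001
```

```bash
python3 w.py
```

```text
disc 533 [[-77.0108  35.0485 132.4294]
 [-74.6787  43.2842 133.575 ]
 [-69.1272  53.8244 136.9041]]
collar 1427 [-78.8845  45.2178 130.4667]
10.1 tcp(ext mm) [-65.6984  44.8052 133.5685] F [-13.024   -3.6082  30.6004] g 0.0002443076878146167 j [-0.6347  0.3651  0.3118  1.6395 -0.1213  1.1549  1.5068]
[[-0.9738 -0.2272  0.0006]
 [-0.2272  0.9738  0.0014]
 [-0.0009  0.0013 -1.    ]]
housing 5020 [[-133.1118  -26.7922  120.5311]
 [ -90.2264   -0.8065  130.0126]
 [ -64.5309   29.3453  138.5453]]
```

Request:
drive_tool(
  rows=[
    [0, 0, -0.15, 0, -1],
    [0.1, 0, -0.35, 0, -1],
    [0.25, -0.1, -0.6, 0, -1],
    [0.35, -0.2, -0.85, 0, -1],
    [0.4, -0.3, -1, 0, -1],
    [0.4, -0.3, -1, 0, -1],
  ],
)

```text
time: 10.7
eef_pos: [0.5037, 0.1318, 0.2838]
eef_rot: [[-0.975, -0.224, 0.005], [-0.224, 0.975, 0.002], [-0.005, 0.0, -1.0]]
wrist_force: [-0.3, -0.4, 0.5]
gripper_width: 0.002
```

Request:
drive_tool(
  rows=[
    [0, 0, -0.2, 0, -1],
    [-0.1, 0, -0.3, 0, -1],
    [-0.4, 0, -0.3, 0, -1],
    [-0.7, 0, -0.3, 0, -1],
    [-0.9, 0, -0.3, 0, -1],
    [-0.9, 0, -0.3, 0, -1],
  ],
)

```text
time: 11.3
eef_pos: [0.6357, 0.1664, 0.3196]
eef_rot: [[-0.974, -0.228, -0.007], [-0.228, 0.974, -0.003], [0.007, -0.002, -1.0]]
wrist_force: [-0.4, -0.1, -1.5]
gripper_width: -0.002
```

Run:
```python
from h import *
st(); print(units(50,0,318))
d=robot.get_image("side")
P=(cloud(d)-O)@E*1000; P[d["range_z"]==0]=-999
for z in range(170,272,15):
    m=(abs(P[...,1]-65)<9)&(abs(P[...,2]-z)<7)&(P[...,0]>-30)&(P[...,0]<60)
    if m.sum(): print(z,m.sum(),np.median(P[m][:,0]))
```

```text
11.3 tcp(ext mm) [ 11.5183   0.76   319.5593] F [-0.3965 -0.0779 -1.4716] g -0.0015679813989285187 j [-0.5382  0.4627  0.38    1.0992 -0.1647  1.6153  1.5999]
[[-0.9736 -0.2282 -0.0067]
 [-0.2282  0.9736 -0.0032]
 [ 0.0073 -0.0016 -1.    ]]
[-0.2566 -0.0053  0.0085]
170 9 14.852857317312155
185 8 11.994008384448932
200 11 9.296257679631804
215 8 7.009442319888808
230 10 3.9393688881359927
245 10 2.3375018275248323
260 27 -1.6576906674932397
```

Request:
drive_tool(
  rows=[
    [-0.15, 0, 0, 0, -1],
    [-0.28, 0, 0, 0, -1],
    [-0.28, 0, 0.15, 0, -1],
    [-0.28, 0, 0.35, 0, -1],
    [-0.28, 0, 0.48, 0, -1],
    [-0.28, 0, 0.48, 0, -1],
  ],
)

```text
time: 11.95
eef_pos: [0.6724, 0.1745, 0.2494]
eef_rot: [[-0.974, -0.227, -0.007], [-0.227, 0.974, -0.001], [0.007, 0.0, -1.0]]
wrist_force: [-0.5, -0.7, -0.6]
gripper_width: 0.001
```

Run:
```python
from h import *
st()
d=robot.get_image("side"); save("pics/j.png",cv2.resize(d["img"][60:300,200:420],(550,600)))
x0,z0=20,148
for th in (1.4,1.2,1,.8,.6,.4,.2,.05):
    for r in (98,104): print(th,r,x0-r*np.cos(th)+2*np.sin(th),z0+r*np.sin(th)+2*np.cos(th))
```

```text
11.95 tcp(ext mm) [ 49.1018   0.3475 249.4494] F [-0.4762 -0.6779 -0.5867] g 0.0008503654673550617 j [-0.5156  0.5614  0.3706  1.1098 -0.1944  1.5101  1.6158]
[[-0.9738 -0.2274 -0.007 ]
 [-0.2274  0.9738 -0.0014]
 [ 0.0072  0.0002 -1.    ]]
1.4 98 5.3141194557533 244.9140078246696
1.4 104 4.294316598351852 250.82670620460036
1.2 98 -13.646981766779561 240.06454593374153
1.2 104 -15.821128293639603 245.6567804495449
1 98 -31.2666840054619 231.54476112291013
1 104 -34.50849784067075 236.5935870317575
0.8 98 -46.84254533422316 219.69431032684756
0.8 104 -51.02278559030616 223.99844687224473
0.6 98 -59.7536053143584 204.98563362253282
0.6 104 -64.70561900381648 208.37348846290303
0.4 98 -69.48514072766544 188.00511953425354
0.4 104 -75.01150669168275 190.34162958810543
0.2 98 -75.64918596685155 169.42972757359848
0.2 104 -81.529585433899 170.62174355836885
0.05 98 -77.77756718016533 154.89545910931642
0.05 104 -83.77006874253514 155.1953341249405
```

View pics/j.png

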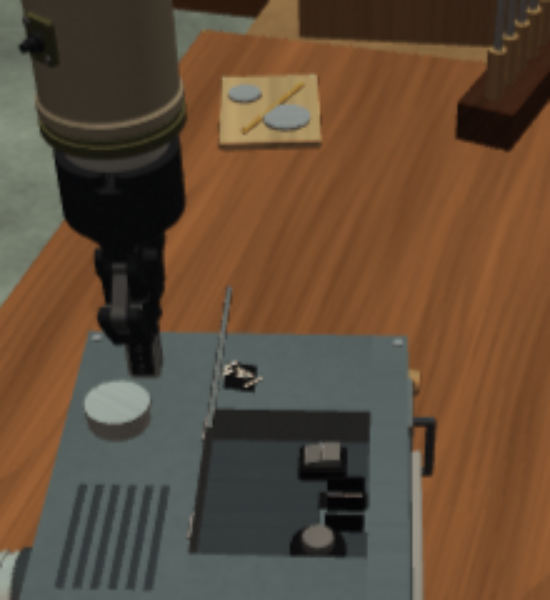

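Fingers are behind the open cover, clear of the tin, and the button is up again. Pushing the cover forward along its arc.

Request:
drive_tool(
  rows=[
    [0.1, 0, 0, 0, -1],
    [0.19, 0, 0, 0, -1],
    [0.22, 0, 0, 0, -1],
    [0.25, 0, 0.01, 0, -1],
    [0.29, 0, 0.02, 0, -1],
    [0.32, 0, 0.03, 0, -1],
    [0.35, 0, 0.04, 0, -1],
    [0.385, 0, 0.05, 0, -1],
    [0.415, 0, 0.065, 0, -1],
    [0.445, 0, 0.08, 0, -1],
    [0.475, 0, 0.1, 0, -1],
    [0.475, 0, 0.1, 0, -1],
  ],
)

```text
time: 13.2
eef_pos: [0.6046, 0.1581, 0.2383]
eef_rot: [[-0.974, -0.227, -0.001], [-0.227, 0.974, -0.0], [0.001, 0.0, -1.0]]
wrist_force: [0.8, 1.1, 0.8]
gripper_width: -0.003
```

Run:
```python
from h import *
st()
d=robot.get_image("side")
P=(cloud(d)-O)@E*1000; P[d["range_z"]==0]=-999
for z in range(170,272,15):
    m=(abs(P[...,1]-65)<9)&(abs(P[...,2]-z)<7)&(P[...,0]>-100)&(P[...,0]<60)
    if m.sum(): print(z,m.sum(),np.median(P[m][:,0]))
```

```text
13.2 tcp(ext mm) [-20.669   -0.2024 238.2914] F [0.7631 1.0962 0.8158] g -0.002623342450693182 j [-0.5749  0.3936  0.3744  1.371  -0.1428  1.4046  1.5973]
[[-0.9738 -0.2273 -0.0011]
 [-0.2273  0.9738 -0.0002]
 [ 0.0012  0.     -1.    ]]
170 27 7.224386683257395
185 34 -1.0406958015415364
200 36 -9.795258518230934
215 40 -18.407206977399355
230 37 -26.556927438930675
245 44 -35.66370733996607
260 4 -39.49795159636062
```

Request:
drive_tool(
  rows=[
    [0.04, 0, 0.03, 0, -1],
    [0.07, 0, 0.055, 0, -1],
    [0.1, 0, 0.08, 0, -1],
    [0.125, 0, 0.1, 0, -1],
    [0.15, 0, 0.125, 0, -1],
    [0.175, 0, 0.15, 0, -1],
    [0.195, 0, 0.175, 0, -1],
    [0.215, 0, 0.205, 0, -1],
    [0.235, 0, 0.23, 0, -1],
    [0.255, 0, 0.26, 0, -1],
    [0.27, 0, 0.29, 0, -1],
    [0.285, 0, 0.325, 0, -1],
  ],
)

```text
time: 14.45
eef_pos: [0.5634, 0.1485, 0.1897]
eef_rot: [[-0.974, -0.227, -0.0], [-0.227, 0.974, -0.0], [0.0, 0.0, -1.0]]
wrist_force: [-0.7, -0.4, 3.8]
gripper_width: 0.001
```

Run:
```python
from h import *
st()
d=robot.get_image("side")
P=(cloud(d)-O)@E*1000; P[d["range_z"]==0]=-999
for x in range(-85,20,20):
    m=(abs(P[...,1]-60)<14)&(abs(P[...,0]-x)<4)&(P[...,2]>152)&(P[...,2]<260)
    if m.sum(): print(x,m.sum(),np.median(P[m][:,2]))
```

```text
14.45 tcp(ext mm) [-62.9772  -0.1993 189.6607] F [-0.7301 -0.383   3.7696] g 0.0013695591860539795 j [-0.602   0.324   0.3677  1.569  -0.1201  1.2714  1.5839]
[[-0.9738 -0.2274 -0.0005]
 [-0.2274  0.9738 -0.0001]
 [ 0.0005  0.     -1.    ]]
-85 56 194.70957563508117
-65 65 186.0574546257523
-45 58 177.09618154525958
-25 57 168.3312423710855
-5 55 159.21388537593853
15 18 153.07692464801772
```

Request:
drive_tool(
  rows=[
    [0.015, 0, 0.03, 0, -1],
    [0.03, 0, 0.065, 0, -1],
    [0.04, 0, 0.1, 0, -1],
    [0.05, 0, 0.13, 0, -1],
    [0.06, 0, 0.165, 0, -1],
    [0.08, 0, 0.2, 0, -1],
    [0.1, 0, 0.23, 0, -1],
    [0.125, 0, 0.26, 0, -1],
    [0.13, 0, 0.28, 0, -1],
    [0.13, 0, 0.3, 0, -1],
    [0.13, 0, 0.31, 0, -1],
    [0.13, 0, 0.31, 0, -1],
  ],
)

```text
time: 15.7
eef_pos: [0.5444, 0.144, 0.1445]
eef_rot: [[-0.974, -0.227, -0.001], [-0.227, 0.974, 0.0], [0.001, 0.0, -1.0]]
wrist_force: [-4.9, -2.1, 13.0]
gripper_width: -0.004
```

Run:
```python
from h import *
st()
```

```text
15.7 tcp(ext mm) [-82.487   -0.2434 144.4774] F [-4.929  -2.0545 13.0153] g -0.004135410325754814 j [-0.6077  0.3178  0.3609  1.681  -0.1209  1.1652  1.5846]
[[-0.9738 -0.2272 -0.0007]
 [-0.2272  0.9738  0.0003]
 [ 0.0006  0.0005 -1.    ]]
```

Request:
drive_tool(
  rows=[
    [0, 0, 0.015, 0, -1],
    [0, 0, 0.015, 0, -1],
    [0, 0, -0.05, 0, -1],
    [0.05, 0, -0.2, 0, -1],
    [0.3, 0, -0.45, 0, -1],
    [0.6, 0, -0.7, 0, -1],
    [0.9, 0, -0.9, 0, -1],
    [0.9, 0, -0.9, 0, -1],
    [0.9, 0, -0.9, 0, -1],
    [0.9, 0, -0.9, 0, -1],
    [0.9, 0, -0.9, 0, -1],
    [0.9, 0, -0.9, 0, -1],
  ],
)

```text
time: 16.9
eef_pos: [0.4135, 0.1134, 0.2772]
eef_rot: [[-0.974, -0.227, -0.002], [-0.227, 0.974, -0.002], [0.003, -0.001, -1.0]]
wrist_force: [0.4, 0.5, 0.3]
gripper_width: -0.001
```

Run:
```python
from h import *
st()
t=robot.get_image("top"); d0=dict(np.load("d_top.npz"))
P=(cloud(t)-O)@E*1000
for x in(-95,-60,-20,15):
    m=(abs(P[...,1])<65)&(abs(P[...,0]-x)<5); print(x,m.sum(),np.percentile(P[m][:,2],[5,50,95]))
for n in("tin","flux_jar","goblet","hammer"):
    for r in robot.search_frame("top",n)[:2]: print(n,r["score"],r["at"])
s=robot.get_image("side"); save("pics/k.png",np.hstack([cv2.resize(t["img"][100:400,100:420],(400,375)),cv2.resize(s["img"][150:480,200:420],(250,375))]))
```

```text
16.9 tcp(ext mm) [-216.9896   -0.3322  277.2383] F [0.4049 0.507  0.2579] g -0.0010627571102134119 j [-0.6975 -0.0796  0.3346  1.7963  0.0272  1.4233  1.432 ]
[[-0.9739 -0.2271 -0.0023]
 [-0.2271  0.9739 -0.0017]
 [ 0.0026 -0.0011 -1.    ]]
-95 362 [147.4835 150.0402 152.1059]
-60 364 [147.6245 149.9836 152.1109]
-20 355 [146.7393 149.39   151.6604]
15 307 [146.5395 149.3084 152.0878]
tin 0.77 [291.5, 164.4]
tin 0.4 [269.1, 220.9]
flux_jar 0.71 [165.8, 284.0]
goblet 0.65 [142.2, 228.9]
hammer 0.68 [394.8, 189.7]
```

View pics/k.png

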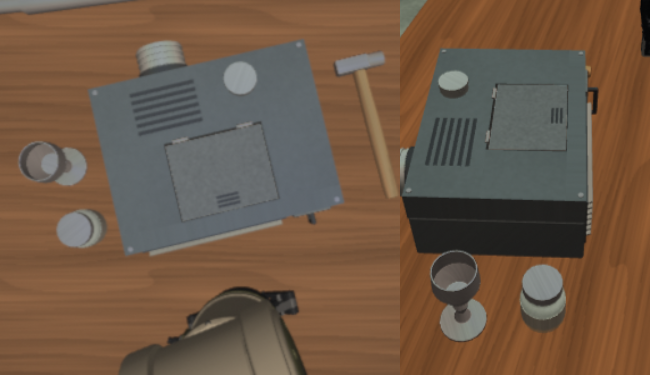

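The cover is flush, shown in the top view at crop (222, 172) and by a flat depth of 149–150 mm. The arm is clear and the surrounding objects haven't moved, so I'm handing in.

```bash
python3 -c "
from workcell import robot; print(robot.hand_in())"
```

```text
the job is handed in; nothing more can be done
None
```

The filter timer reset was carried out and the job is handed in at about 17 s of the 56 s allowed. The hand-in itself gives no verdict.

- **Opening the cover:** I pressed the ribs to the stop (14 N, about 5 mm below flush). The cover popped open to about 1.4 rad.
- **Reset button:** I pressed the round button on the left. The first press lasted only about 0.6 s, so I repeated it and held it for more than 1.5 s at about 31 N. Depth showed the button about 5.5 mm lower than when up.
- **Closing:** I pushed the cover forward and down from behind, pressed it to the stop again (13 N, same height as the first press) and withdrew the arm.

**Last checks:**
- The cover measures flush, 149–150 mm along its whole length.
- The wrist force is near zero with the arm clear of everything.
- Tin, jar, goblet and hammer are within 4 pixels (about 8 mm, mostly detector scatter) of where they were found at the start.
- The rocker was never approached, though I did not measure its tilt.

**Disagreements:**
- The button's top measured about 139 mm when up, against the stated 135 mm (15 mm below the top). I judged "fully down" by its travel and by the firm end stop instead.
- The network's first `cover_press` position was the middle of the cover, not the ribs, so I used the extractor's geometry for the press point.

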